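# Two-button press of a stud strip

## Robot

A 7-joint arm with a two-finger parallel gripper is mounted at the origin on the work surface. World frame = base frame: x ahead of the robot, y to its left, z up, the work surface at z = 0. Lengths are in m, angles in rad, forces in N, time in s.
With the tool pointing down it reaches from about 0.425 to 0.925 m from the base axis. Payload 6.8 kg.
Tool frame: the origin (TCP) lies at the very end of the fingers, on their centre line; the grasp point (between the pads) lies 19 mm behind it; z points along the fingers, y is the direction in which the jaws open and shut (so a half turn about z gives the same grasp; the last joint's range is limited). The gripper opens to 85 mm and grips with 20 to 120 N. Pads are 22 mm wide; open, the fingers measure 114 mm over their backs; the gripper's body (76 mm by 85 mm) begins 54 mm behind the grasp point. The pads swing forward as they close: fully open they stand 13 mm farther back than shut.
Start: joints at [-1.426, 0.477, 0.022, 1.555, -0.011, 1.109, -0.083], TCP at [0.169, 0.654, 0.231] pointing down, gripper open.
Joint ranges: [-2.96, 2.96], [-0.34, 2.1], [-1.41, 1.46], [0.24, 2.44], [-1.37, 4.51], [0.17, 1.92], [-2.96, 2.96]. Speed limits (rad/s): [2.39, 2.39, 3.14, 3.14, 3.14, 3.14, 3.14].

## Interface

Orientations are given as a unit quaternion [w, x, y, z].
In Python, from station import bot gives the robot as it stands.
- The arm moves only by the tool move_arm, never from a script. Its argument "commands" is text: rows parted by semicolons, each of 7 numbers parted by spaces: the opening, from 0 (shut) to 1 (fully open), then the shift along the tool's x, y, z in cm, then the turn, a rotation vector about the tool's x, y, z in degrees. In form: gripper tx ty tz rx ry rz; .... A call has 1 to 12 rows; each row shifts and turns the commanded pose from where the row before left it, along the tool's axes as they then stand; what a row does not reach is not made up. A row lasts 1/12 s, in which the tool goes at most 41.7 mm and 7.16 degrees, less where a joint would pass 70% of its speed; a pose out of reach is approached as far as the arm can. A call with a gripper value outside its range is refused whole. The fingers move at their own pace and stop on an object; "force" is the grip in N (left out, the last holds). Time passes only in rows, so rows that do not move let the fingers close. It gives the time, the measured TCP pose, the force and the opening at its end, in the units of the state.
- bot.get_obs(): the state, without advancing time (a new reading comes with each control period).
- bot.read_camera(name): name is "scene" or "top"; returns a dict with "img" (420x560x3 uint8, red, green, blue), "K" (3x3 intrinsics, pixels), "rvec" (rotation vector, rad) and "tvec" (3), from world to camera coordinates, as OpenCV has them. Camera axes: x right, y down, z forward; pixel columns grow to the right and rows downward; lengths in m; the calibration is good to about 2 mm. A picture is of the moment at which its call begins. There is no depth.
- bot.hand_in(): hands the job in, once; it reports no verdict.
The state is a dict: "t": time; "q": joint angles; "joint_vel": joint speeds; "joint_torque": joint torques, N m; "eef_pos": TCP position; "tool_rot": TCP orientation; "contact_force": force on the tool from outside, world axes, zero at the start; "torque": the same for the moment, N m; "gripper_width": opening from 0.0 (shut) to 1.0 (fully open).
Only numpy, scipy, OpenCV 4.12 (cv2) and the standard library are available. Lean on these libraries where they do the work, as an engineer would, in place of code of your own. Each camera call takes 0.05 s, during which the arm holds its last target. There are 200 camera calls.

## Task

Press the stud strip onto its panel with the bench press: put one fingertip on each green button of the grey start box, press both buttons fully down together, never one alone, and hold both down for a good three seconds without a break. Then let go and move clear, so that both buttons spring up and the press's two feet rise. Leave everything else alone: do not press the red stop button, do not touch the press, and do not pick up or shove the spool, the jar or the snips.

Things in the scene. Friction and masses are not known exactly. Their poses are not given: they have to be found in the camera images.
- start_box: Start box, fixed to the bench: grey block 85 mm (its x) by 150 mm (its y), 50 mm high, origin at the centre of its underside, z up. On top stand two round green push buttons, 64 mm apart centre to centre along the box's y axis, and midway between them a yellow divider 8 mm thick (y), 50 mm long (x), whose top is 80 mm above the bench.
- btn_left_top (a point): Centre of the top of the green button on the box's +y side, at rest 74 mm above the bench; the point moves down with the button. The button is 32 mm across, in a black collar 48 mm across whose top is 62 mm above the bench (4 mm below the top of a fully pressed button). A spring holds it up: about 2 N to start it, 6 N to hold it fully down.
- btn_right_top (a point): The same for the green button on the box's -y side.
- btn_left (a joint): Travel of the +y green button: 0 up, 0.008 m fully down; it counts as down beyond about 0.006.
- btn_right (a joint): Travel of the -y green button: 0 up, 0.008 m fully down; it counts as down beyond about 0.006.
- press: Bench press, fixed to the bench: blue base 220 mm (its x) by 240 mm (its y), blue column, white head up to 210 mm above the bench; the rods of its two feet stand out of the head up to 283 mm. Origin at the centre of its underside. It is only to be watched.
- stop_box: Yellow box 75 by 75 mm, 45 mm high, fixed to the bench, with one red stop button, origin at the centre of its underside. It may stand left or right of the start box. Leave alone.
- stop (a joint): Travel of the red stop button: 0 up, 0.008 m fully down.
- spool_mid (a point): Loose red thread spool standing upright, 44 mm across, 55 mm high; the point is its centre. Leave alone.
- jar_mid (a point): Loose amber glass jar with a brass cap, 52 mm across, 65 mm high; the point is its centre. Leave alone.
- snips_mid (a point): Loose thread snips lying flat, green handles and steel blades, about 120 mm long, 33 mm wide, 10 mm high; the point is near their middle. Leave alone.
- foot_left (a joint): Travel of one of the press's two feet, a steel rod with a round rubber foot below and an orange cap on top (28 mm across, 80 mm from its twin), driven by the green button on the start box's +y side at three times the button's travel, at once: 0 up, 0.024 m fully down.
- foot_right (a joint): Travel of one of the press's two feet, a steel rod with a round rubber foot below and an orange cap on top (28 mm across, 80 mm from its twin), driven by the green button on the start box's -y side at three times the button's travel, at once: 0 up, 0.024 m fully down.
There are look-alikes about, which are no part of the job. Of the things like the start_box, leave any that is blue; of the rest the smaller one is meant.

How it is judged:
By the outcome, as a careful person would: the job done as asked, in the order asked, and still so for the second after the job is handed in, with the robot touching nothing.
It also fails if it takes over 32 s, if anything falls off the work surface, if the arm or the gripper's body presses on something with over 40 N, if the wrist force passes 120 N, or if a joint passes its speed limit or range.

## Working session

There is one attempt and no reset: what is moved stays moved. The work goes in short steps, Python scripts to look and compute and a tool call to move; the robot and the scene stay as the last step left them, time stands still between calls to the robot, and variables do not carry over. Pictures are saved under pics/ and viewed, about 8 in all and at most 12, crops included, and the job is handed in when it is done.

Besides the shell and the picture viewer there is one more tool, called after "Emit:" as name(argument=value, ...) on one line, values as JSON. move_arm: Moves the arm, as the interface text tells. Its arguments: {"type":"object","properties":{"commands":{"type":"string"},"force":{"type":"number"}},"required":["commands"]}

```bash
mkdir -p pics; python3 - <<'E'
from station import bot
import cv2,numpy as np
o=bot.get_obs();print({k:np.round(v,3) for k,v in o.items()})
for n in("scene","top"):
    c=bot.read_camera(n);cv2.imwrite(f"pics/{n}0.png",c["img"][:,:,::-1]);np.savez(f"{n}0.npz",**c)
    R=cv2.Rodrigues(c["rvec"])[0];print(n,np.round(-R.T@np.ravel(c["tvec"]),3),np.round(R,2).tolist(),c["K"][0,0])
E
```

```text
{'t': np.float64(0.0), 'q': array([-1.426,  0.478,  0.022,  1.556, -0.011,  1.109, -0.083]), 'joint_vel': array([ 0.001, -0.001, -0.001,  0.001,  0.002, -0.001,  0.   ]), 'joint_torque': array([-1.0000e-03, -5.9645e+01,  1.6080e+00, -2.8119e+01,  1.2000e-02,
        9.0000e-03,  0.0000e+00]), 'eef_pos': array([0.169, 0.653, 0.23 ]), 'tool_rot': array([-0.   ,  0.126,  0.992, -0.001]), 'contact_force': array([-0.668,  0.977,  0.101]), 'torque': array([-0.043,  0.034, -0.058]), 'gripper_width': np.float64(1.001)}
scene [1.099 0.576 0.752] [[-0.71, 0.71, -0.01], [0.44, 0.43, -0.79], [-0.55, -0.56, -0.62]] 387.97976111189297
top [ 0.319 -0.028  1.071] [[0.02, -1.0, 0.0], [-0.99, -0.02, -0.14], [0.14, 0.0, -0.99]] 427.3360492450685
```

View pics/scene0.png

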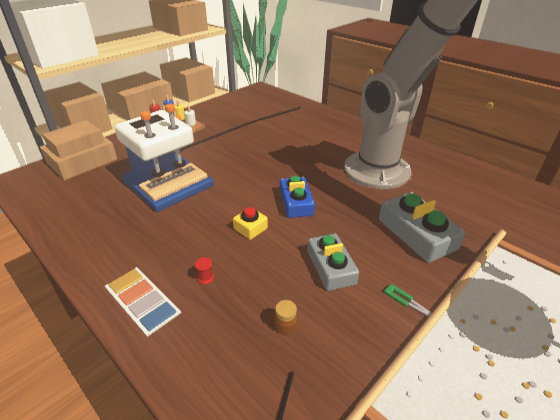

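View pics/top0.png

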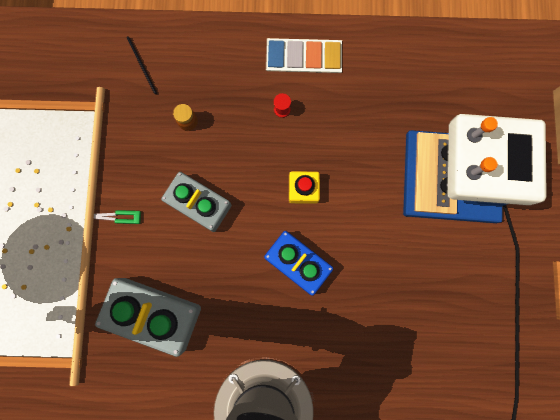

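The scene shows three start-box look-alikes: blue at top (299,263), large dark grey at (147,316), and small grey at (195,200). The small grey one fits, being neither blue nor the larger. The jar is at (183,115), the snips at (125,217), the stop box at (304,187), the spool at (282,105) and the press at (490,160). Next I measure the buttons and confirm the box in a crop.

```bash
cat > h.py <<'E'
import cv2,numpy as np
def ray(c,uv,z):
    R=cv2.Rodrigues(c["rvec"])[0];C=-R.T@np.ravel(c["tvec"])
    d=R.T@np.linalg.inv(c["K"])@np.array([*uv,1.]);return C+d*(z-C[2])/d[2]
def proj(c,p): return cv2.projectPoints(np.float64([p]),c["rvec"],c["tvec"],c["K"],None)[0].ravel()
E
python3 - <<'E'
from h import *
out=[]
for n,box in(("top",(150,165,240,240)),("scene",(300,225,365,295))):
    c=dict(np.load(f"{n}0.npz"));im=c["img"];h=cv2.cvtColor(im,cv2.COLOR_RGB2HSV)
    m=cv2.inRange(h,(50,100,40),(85,255,255))
    k,l,s,ce=cv2.connectedComponentsWithStats(m)
    for i in range(1,k):
        if s[i,4]>40: print(n,s[i].tolist(),ce[i].round(1),ray(c,ce[i],.072).round(4))
    x0,y0,x1,y1=box;out.append(cv2.resize(im[y0:y1,x0:x1],(390,390),interpolation=cv2.INTER_CUBIC))
cv2.imwrite("pics/crop.png",np.hstack(out)[:,:,::-1])
t=dict(np.load("top0.npz"))
for nm,uv,z in(("jar",(183,115),.065),("snips",(125,217),.01),("stop",(304,187),.05),("spool",(282,103),.055)):print(nm,ray(t,uv,z).round(3))
E
```

```text
top [175, 185, 15, 14, 156] [181.7 191.7] [0.506  0.2085 0.072 ]
top [198, 199, 14, 14, 155] [204.4 205.5] [0.4742 0.1529 0.072 ]
top [115, 210, 26, 14, 255] [128.4 216.7] [0.4431 0.3305 0.072 ]
top [281, 247, 14, 14, 157] [287.7 253.5] [ 0.366  -0.0466  0.072 ]
top [303, 264, 14, 14, 161] [309.5 270.6] [ 0.3278 -0.098   0.072 ]
top [112, 301, 22, 21, 356] [122.5 311.1] [0.2256 0.3276 0.072 ]
top [149, 315, 22, 21, 354] [159.9 324.9] [0.1971 0.2404 0.072 ]
scene [290, 176, 10, 6, 50] [294.3 178.7] [ 0.3343 -0.0969  0.072 ]
scene [294, 188, 10, 8, 63] [298.8 191.4] [ 0.3758 -0.0409  0.072 ]
scene [406, 194, 15, 12, 137] [412.8 199.6] [0.174  0.2234 0.072 ]
scene [428, 212, 18, 13, 176] [436.5 217.8] [0.2038 0.3113 0.072 ]
scene [323, 235, 12, 11, 95] [328.4 239.9] [0.4815 0.1561 0.072 ]
scene [332, 252, 13, 12, 114] [338.  257.5] [0.5145 0.2122 0.072 ]
scene [385, 284, 28, 22, 246] [397.3 293.9] [0.5126 0.3743 0.072 ]
jar [0.699 0.218 0.065]
snips [0.45  0.361 0.01 ]
stop [ 0.529 -0.083  0.05 ]
spool [ 0.74  -0.024  0.055]
```

View pics/crop.png

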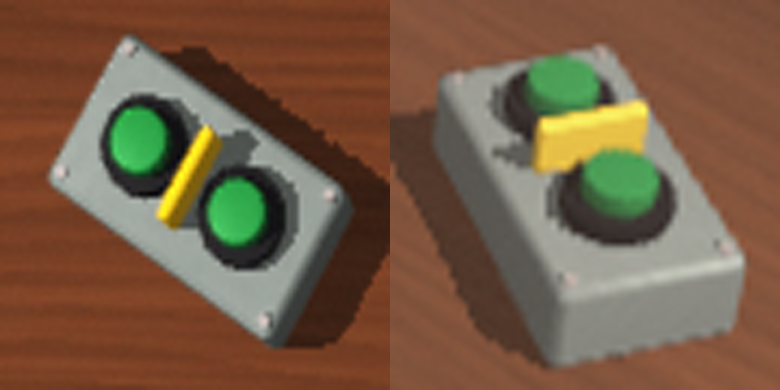

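The crop confirms the small grey box with its yellow divider. The button centres are 64.1 mm apart in the top view, as they should be. The centre is about (0.490, 0.181) and the y axis is at 60.2°. I turn the tool +15.3° about z, then travel -51.3 cm in x and -25.1 cm in y.

Emit:
move_arm(commands="0.58 0 0 0 0 0 5.1; 0.58 0 0 0 0 0 5.1; 0.58 0 0 0 0 0 5.1; 0.58 -3.2 -1.57 0 0 0 0; 0.58 -3.2 -1.57 0 0 0 0; 0.58 -3.2 -1.57 0 0 0 0; 0.58 -3.2 -1.57 0 0 0 0; 0.58 -3.2 -1.57 0 0 0 0; 0.58 -3.2 -1.57 0 0 0 0; 0.58 -3.2 -1.57 0 0 0 0; 0.58 -3.2 -1.57 0 0 0 0")

```text
t: 1.02
eef_pos: [0.3291, 0.4156, 0.231]
tool_rot: [-0.0, 0.257, 0.966, -0.0]
contact_force: [0.2, 0.2, 0.1]
gripper_width: 0.578
```

Emit:
move_arm(commands="0.58 -3.2 -1.57 0 0 0 0; 0.58 -3.2 -1.57 0 0 0 0; 0.58 -3.2 -1.57 0 0 0 0; 0.58 -3.2 -1.57 0 0 0 0; 0.58 -3.2 -1.57 0 0 0 0; 0.58 -3.2 -1.57 0 0 0 0; 0.58 -3.2 -1.57 0 0 0 0; 0.58 -3.2 -1.57 0 0 0 0; 0.58 0 0 0 0 0 0; 0.58 0 0 0 0 0 0")

```text
t: 1.85
eef_pos: [0.4892, 0.1788, 0.2311]
tool_rot: [0.0, 0.259, 0.966, -0.0]
contact_force: [-0.0, 0.4, 0.5]
gripper_width: 0.578
```

```bash
cat > st.py <<'E'
from station import bot
from scipy.spatial.transform import Rotation as Ro
import numpy as np
o=bot.get_obs();R=Ro.from_quat(o["tool_rot"],scalar_first=True).as_matrix()
print(o["t"],o["eef_pos"].round(4),o["contact_force"].round(1),o["torque"].round(2),o["gripper_width"].round(3));print("y ang",np.degrees(np.arctan2(R[1,1],R[0,1])),"z",R[:,2].round(4))
print("remaining tool cm",(R.T@(np.array([.490,.1807,.10])-o["eef_pos"])*100).round(2))
E
python3 st.py; python3 - <<'E'
from station import bot
from h import *
ims=[]
for n,b in(("top",(150,140,250,240)),("scene",(260,150,400,290))):
    c=bot.read_camera(n);np.savez(n+"1.npz",**c);x0,y0,x1,y1=b
    ims.append(cv2.resize(c["img"][y0:y1,x0:x1],(400,400),interpolation=cv2.INTER_CUBIC))
cv2.imwrite("pics/pre.png",np.hstack(ims)[:,:,::-1])
E
```

```text
Traceback (most recent call last):
  File "st.py", line 5, in <module>
    print(o["t"],o["eef_pos"].round(4),o["contact_force"].round(1),o["torque"].round(2),o["gripper_width"].round(3));print("y ang",np.degrees(np.arctan2(R[1,1],R[0,1])),"z",R[:,2].round(4))
                                                                                        ^^^^^^^^^^^^^^^^^^^^^^^^
AttributeError: 'float' object has no attribute 'round'
```

View pics/pre.png

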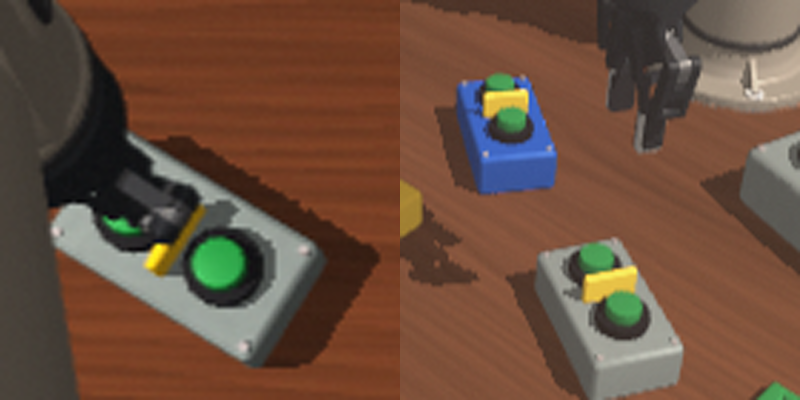

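The gripper is above the box with one finger over each side, at about top crop (130,190) and scene crop (640,120). I correct 2 mm in y and come down to 0.09.

Emit:
move_arm(commands="0.58 0 0.2 2 0 0 0; 0.58 0 0 2.5 0 0 0; 0.58 0 0 2.5 0 0 0; 0.58 0 0 2.5 0 0 0; 0.58 0 0 2.5 0 0 0; 0.58 0 0 2.1 0 0 0; 0.58 0 0 0 0 0 0; 0.58 0 0 0 0 0 0; 0.58 0 0 0 0 0 0")

```text
t: 2.7
eef_pos: [0.4897, 0.1841, 0.0913]
tool_rot: [0.0, 0.256, 0.967, 0.001]
contact_force: [1.2, -0.1, 0.1]
gripper_width: 0.578
```

```bash
sed -i 's/o\["gripper_width"\].round(3)/o["gripper_width"]/' st.py; python3 st.py; python3 - <<'E'
from station import bot
from h import *
ims=[]
for n,b in(("top",(150,140,250,240)),("scene",(290,205,380,295))):
    c=bot.read_camera(n);np.savez(n+"2.npz",**c);x0,y0,x1,y1=b
    ims.append(cv2.resize(c["img"][y0:y1,x0:x1],(400,400),interpolation=cv2.INTER_CUBIC))
cv2.imwrite("pics/low.png",np.hstack(ims)[:,:,::-1])
E
```

```text
2.7 [0.4897 0.1841 0.0913] [ 1.2 -0.1  0.1] [ 0.04 -0.02  0.05] 0.5779377295559749
y ang 60.29816527175076 z [ 9.e-04  8.e-04 -1.e+00]
remaining tool cm [-0.2  -0.28 -0.87]
```

View pics/low.png

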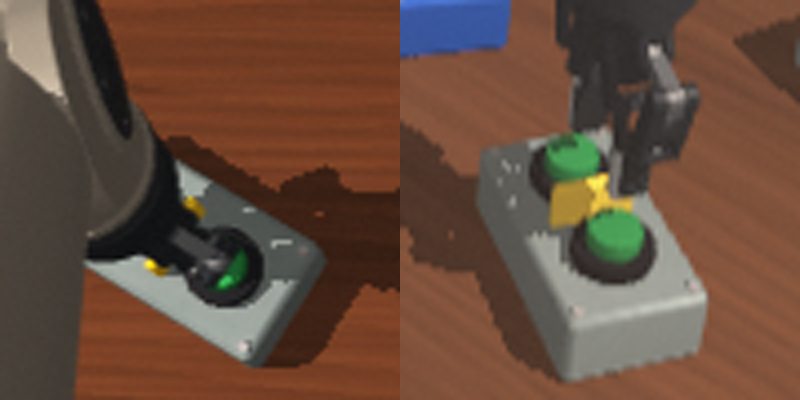

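The near finger's tip, at scene crop (630,190), looks slightly right of the button at (613,235). I overlay the predicted tip outline and average the readings to check.

```bash
python3 - <<'E'
from station import bot
from h import *
from scipy.spatial.transform import Rotation as Ro
P=[]
for i in range(4):
    c=bot.read_camera("scene");o=bot.get_obs();P.append(o["eef_pos"])
print(np.round(P,4)); p=np.mean(P,0)
R=Ro.from_quat(o["tool_rot"],scalar_first=True).as_matrix()
x0,y0,S=300,210,8
im=cv2.resize(c["img"][y0:y0+70,x0:x0+70],None,fx=S,fy=S,interpolation=cv2.INTER_CUBIC)[:,:,::-1].copy()
f=lambda q:tuple(int(v) for v in ((proj(c,q)-[x0,y0]+.5)*S))
for s in(1,-1):
    for dz,col in((0,(255,255,0)),(-.005,(255,0,255))):
        q=[f(p+R@np.array([a,s*b,dz])) for a,b in((-.011,.0246),(.011,.0246),(.011,.039),(-.011,.039))]
        cv2.polylines(im,[np.array(q)],True,col,1)
y=np.array([.497,.868,0])
for s in(1,-1):
    k=np.array([.490,.1807,.074])+s*.032*y
    cv2.polylines(im,[np.array([f(k+.016*np.array([np.cos(t),np.sin(t),0])) for t in np.linspace(0,6.28,40)])],True,(0,0,255),1)
cv2.imwrite("pics/ov.png",im)
E
```

```text
[[0.4902 0.1837 0.0917]
 [0.4901 0.1836 0.0916]
 [0.49   0.1834 0.0914]
 [0.4899 0.1833 0.0912]]
```

View pics/ov.png

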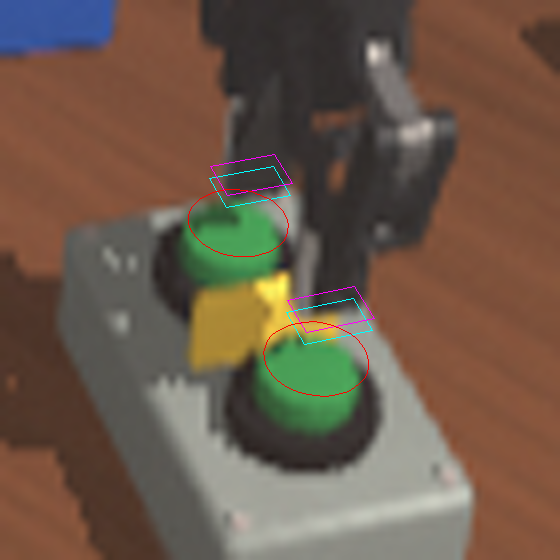

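Finger tips match the prediction. The scene view puts the buttons about 3 mm nearer the camera than the top view does. I split the difference with tx -0.3, and the 16 mm button radius leaves margin. I come down in steps and watch the force.

Emit:
move_arm(commands="0.58 -0.3 0 0 0 0 0; 0.58 0 0 0.6 0 0 0; 0.58 0 0 0.6 0 0 0; 0.58 0 0 0.3 0 0 0; 0.58 0 0 0 0 0 0; 0.58 0 0 0 0 0 0")

```text
t: 3.5
eef_pos: [0.4916, 0.1813, 0.0748]
tool_rot: [-0.0, 0.257, 0.966, -0.0]
contact_force: [0.6, 0.5, -0.4]
gripper_width: 0.582
```

Emit:
move_arm(commands="0.58 0 0 0.3 0 0 0; 0.58 0 0 0 0 0 0; 0.58 0 0 0 0 0 0")

```text
t: 3.75
eef_pos: [0.492, 0.1815, 0.0722]
tool_rot: [-0.0, 0.257, 0.966, -0.0]
contact_force: [-0.1, 0.0, 0.8]
gripper_width: 0.58
```

Emit:
move_arm(commands="0.58 0 0 0.3 0 0 0; 0.58 0 0 0.3 0 0 0; 0.58 0 0 0.3 0 0 0; 0.58 0 0 0.2 0 0 0; 0.58 0 0 0 0 0 0")

```text
t: 4.17
eef_pos: [0.4925, 0.1817, 0.063]
tool_rot: [-0.0, 0.257, 0.966, 0.001]
contact_force: [-5.7, -1.5, 20.6]
gripper_width: 0.579
```

```bash
python3 st.py; python3 - <<'E'
from station import bot
from h import *
a=dict(np.load("scene0.npz"));c=bot.read_camera("scene")
def caps(c):
    h=cv2.cvtColor(c["img"],cv2.COLOR_RGB2HSV)
    m=cv2.inRange(h,(5,150,120),(16,255,255));m[:, :135]=0;m[:,200:]=0;m[150:]=0
    k,l,s,ce=cv2.connectedComponentsWithStats(m);return [(s[i,4],ce[i].round(1)) for i in range(1,k) if s[i,4]>15]
print(caps(a),caps(c))
A=[cv2.resize(i["img"][y:y+100,x:x+100],(400,400),interpolation=cv2.INTER_CUBIC) for i,x,y in((c,110,90),(c,290,200))]
cv2.imwrite("pics/press.png",np.hstack(A)[:,:,::-1])
t=bot.read_camera("top");t0=dict(np.load("top0.npz"))
def caps2(c):
    m=cv2.inRange(cv2.cvtColor(c["img"],cv2.COLOR_RGB2HSV),(5,150,120),(16,255,255));m[:,:455]=0;m[220:]=0
    k,l,s,ce=cv2.connectedComponentsWithStats(m);return [(s[i,4],ce[i].round(1)) for i in range(1,k) if s[i,4]>15]
print(caps2(t0),caps2(t)); print(bot.get_obs()["contact_force"])
E
```

```text
4.1667 [0.4925 0.1817 0.063 ] [-5.7 -1.5 20.6] [-0.42  1.27  0.02] 0.5788357590038199
y ang 60.19489366317179 z [ 2.0e-04  1.2e-03 -1.0e+00]
remaining tool cm [ 0.17 -0.2  -3.7 ]
[(np.int32(65), array([169.7, 107.7])), (np.int32(75), array([145.3, 115.1])), (np.int32(17), array([177.9, 116.5]))] [(np.int32(79), array([172.5, 115.4])), (np.int32(72), array([146.9, 122.8]))]
[(np.int32(2954), array([507.9,  13.9])), (np.int32(148), array([534.2,  32.4])), (np.int32(72), array([472.7,  37.2])), (np.int32(69), array([536.8,  39.4])), (np.int32(590), array([512.2,  46.7])), (np.int32(494), array([501.8,  55.8])), (np.int32(267), array([524.2,  62.1])), (np.int32(27), array([462.3,  64.6])), (np.int32(132), array([533.6,  69.8])), (np.int32(591), array([506.6,  83.9])), (np.int32(23), array([554.5,  92.4])), (np.int32(39), array([508.4,  90.4])), (np.int32(23), array([555.2, 112.8])), (np.int32(193), array([488.7, 124.2])), (np.int32(88), array([554.1, 145.7])), (np.int32(198), array([488.3, 164.3])), (np.int32(85), array([555.4, 200.9])), (np.int32(152), array([541.6, 212.1])), (np.int32(62), array([532.2, 218.8]))] [(np.int32(3355), array([509.1,  15.8])), (np.int32(2669), array([509.2,  53.6])), (np.int32(1045), array([508.4,  84.8])), (np.int32(112), array([470.3,  99.4])), (np.int32(180), array([482.8, 128.6])), (np.int32(135), array([553.2, 145.5])), (np.int32(182), array([482.3, 167.4])), (np.int32(16), array([556.1, 167.1])), (np.int32(39), array([555.5, 175.6])), (np.int32(29), array([555.6, 184.3])), (np.int32(27), array([555.5, 191.3])), (np.int32(352), array([540.6, 209.1])), (np.int32(97), array([532. , 218.4]))]
[-5.01660192 -1.40740432 21.58983261]
```

View pics/press.png

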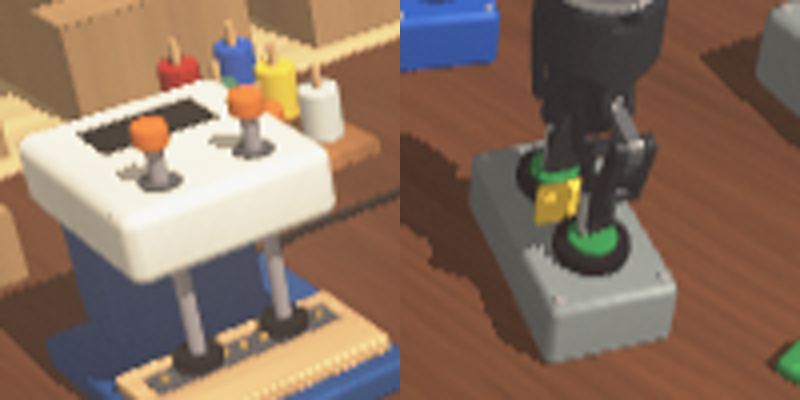

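Both buttons are down flush in their collars and both feet are on the strip. The caps dropped about 8 px each. I add 0.5 mm and hold about 3.9 s.

Emit:
move_arm(commands="0.58 0 0 0.05 0 0 0; 0.58 0 0 0 0 0 0; 0.58 0 0 0 0 0 0; 0.58 0 0 0 0 0 0; 0.58 0 0 0 0 0 0; 0.58 0 0 0 0 0 0; 0.58 0 0 0 0 0 0; 0.58 0 0 0 0 0 0; 0.58 0 0 0 0 0 0; 0.58 0 0 0 0 0 0; 0.58 0 0 0 0 0 0; 0.58 0 0 0 0 0 0")

```text
t: 5.27
eef_pos: [0.4925, 0.1817, 0.0629]
tool_rot: [0.0, 0.257, 0.966, 0.001]
contact_force: [-7.0, -1.9, 26.8]
gripper_width: 0.58
```

Emit:
move_arm(commands="0.58 0 0 0 0 0 0; 0.58 0 0 0 0 0 0; 0.58 0 0 0 0 0 0; 0.58 0 0 0 0 0 0; 0.58 0 0 0 0 0 0; 0.58 0 0 0 0 0 0; 0.58 0 0 0 0 0 0; 0.58 0 0 0 0 0 0; 0.58 0 0 0 0 0 0; 0.58 0 0 0 0 0 0; 0.58 0 0 0 0 0 0; 0.58 0 0 0 0 0 0")

```text
t: 6.27
eef_pos: [0.4925, 0.1817, 0.0629]
tool_rot: [0.0, 0.257, 0.966, 0.001]
contact_force: [-6.6, -2.1, 26.0]
gripper_width: 0.579
```

Emit:
move_arm(commands="0.58 0 0 0 0 0 0; 0.58 0 0 0 0 0 0; 0.58 0 0 0 0 0 0; 0.58 0 0 0 0 0 0; 0.58 0 0 0 0 0 0; 0.58 0 0 0 0 0 0; 0.58 0 0 0 0 0 0; 0.58 0 0 0 0 0 0; 0.58 0 0 0 0 0 0; 0.58 0 0 0 0 0 0; 0.58 0 0 0 0 0 0; 0.58 0 0 0 0 0 0")

```text
t: 7.27
eef_pos: [0.4924, 0.1817, 0.0629]
tool_rot: [0.0, 0.257, 0.966, 0.001]
contact_force: [-6.9, -1.9, 26.2]
gripper_width: 0.578
```

Emit:
move_arm(commands="0.58 0 0 0 0 0 0; 0.58 0 0 0 0 0 0; 0.58 0 0 0 0 0 0; 0.58 0 0 0 0 0 0; 0.58 0 0 0 0 0 0; 0.58 0 0 0 0 0 0; 0.58 0 0 0 0 0 0; 0.58 0 0 0 0 0 0; 0.58 0 0 0 0 0 0; 0.58 0 0 0 0 0 0; 0.58 0 0 0 0 0 0; 0.58 0 0 0 0 0 0")

```text
t: 8.27
eef_pos: [0.4924, 0.1817, 0.0629]
tool_rot: [0.0, 0.257, 0.966, 0.001]
contact_force: [-8.2, -1.7, 26.4]
gripper_width: 0.576
```

```bash
python3 - <<'E'
from station import bot
from h import *
c=bot.read_camera("scene");o=bot.get_obs()
m=cv2.inRange(cv2.cvtColor(c["img"],cv2.COLOR_RGB2HSV),(5,150,120),(16,255,255));m[:, :135]=0;m[:,200:]=0;m[150:]=0
k,l,s,ce=cv2.connectedComponentsWithStats(m);print([(s[i,4],ce[i].round(1)) for i in range(1,k) if s[i,4]>15])
print(o["t"],o["eef_pos"],o["contact_force"])
# expected px drop of a cap over 24 mm travel, caps at 283 mm
a=dict(np.load("scene0.npz"))
for uv in((145.3,115.1),(170,108)):
    p=ray(a,uv,.275);print(p.round(3),(proj(a,p-[0,0,.024])-proj(a,p)).round(1))
E
```

```text
[(np.int32(79), array([172.5, 115.4])), (np.int32(72), array([146.9, 122.8]))]
8.3167 [0.49246998 0.18168536 0.06295434] [-6.99471649 -1.43614968 26.00744754]
[ 0.62  -0.425  0.275] [1.7 7.7]
[ 0.543 -0.416  0.275] [1.4 7.5]
```

Cap drop matches the full 24 mm: expected (1.7, 7.7) px, seen (1.6, 7.7). Both were held for about 4 s. Now I release straight up.

Emit:
move_arm(commands="0.58 0 0 -1 0 0 0; 0.58 0 0 -2 0 0 0; 0.58 0 0 -2.5 0 0 0; 0.58 0 0 -2.5 0 0 0; 0.58 0 0 -2.5 0 0 0; 0.58 0 0 -2.5 0 0 0; 0.58 0 0 -2 0 0 0; 0.58 0 0 -1 0 0 0; 0.58 0 0 0 0 0 0; 0.58 0 0 0 0 0 0; 0.58 0 0 0 0 0 0; 0.58 0 0 0 0 0 0")

```text
t: 9.32
eef_pos: [0.4911, 0.1811, 0.2192]
tool_rot: [-0.001, 0.257, 0.966, -0.001]
contact_force: [0.2, -0.3, 0.6]
gripper_width: 0.581
```

```bash
python3 - <<'E'
from station import bot
from h import *
c=bot.read_camera("scene");o=bot.get_obs()
m=cv2.inRange(cv2.cvtColor(c["img"],cv2.COLOR_RGB2HSV),(5,150,120),(16,255,255));m[:, :135]=0;m[:,200:]=0;m[150:]=0
k,l,s,ce=cv2.connectedComponentsWithStats(m);print([(s[i,4],ce[i].round(1)) for i in range(1,k) if s[i,4]>15])
print(o["t"],o["eef_pos"],o["contact_force"])
cv2.imwrite("pics/end.png",c["img"][:,:,::-1])
E
```

```text
[(np.int32(65), array([169.7, 107.7])), (np.int32(75), array([145.3, 115.1])), (np.int32(17), array([177.9, 116.5]))]
9.3667 [0.49123668 0.18110871 0.2193608 ] [ 0.18100911  0.44728808 -0.6488668 ]
```

View pics/end.png

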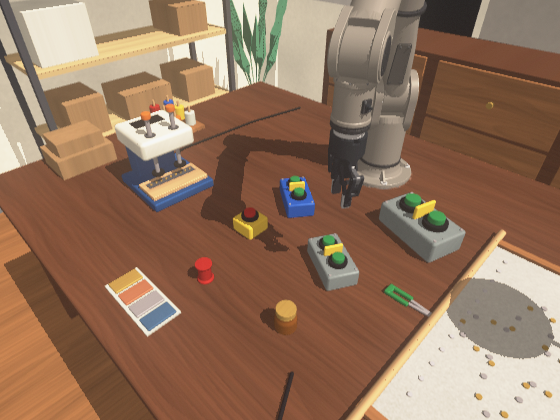

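The gripper is clear. The green buttons at (328,240) and (338,258) are up, the caps are back at their starting pixels, and everything else is where it was.

```bash
python3 -c "
from station import bot
print(bot.hand_in())"
```

```text
the job is handed in; nothing more can be done
None
```

I pressed both green buttons of the small grey start box together, one fingertip on each. They stayed fully down for about 4 s, at about 26 N in total. I then lifted straight up about 16 cm and handed the job in at about 9.4 s.

- **While held:** both caps on the press dropped by (1.6, 7.7) px, against (1.7, 7.7) px expected for the full 24 mm of foot travel. I could measure the second cap less cleanly, because its starting blob was split in two.
- **After release:** both caps were back at their starting pixels, both buttons were up and the contact force was near zero. In the last picture the stop box, spool, jar and snips look unmoved.
- **Disagreement:** the two cameras placed the buttons a few mm apart, so I aimed between them. That was well inside the 16 mm button radius.

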